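Load the preserving cooker, fold its lid stay, shut it and switch on

ROBOT

A 6-joint arm with a two-finger parallel gripper is mounted at the origin on the work surface. World frame = base frame: x ahead of the robot, y to its left, z up, the work surface at z = 0. Lengths are in mm, angles in rad, forces in N, time in s.
With the tool pointing down it reaches from about 350 to 725 mm from the base axis. Payload 6 kg.
Tool frame: the origin (TCP) lies between the finger pads; the fingertips stand 19 mm ahead of it and the grasp point (between the pads) is the TCP; z points along the fingers, y is the line along which they close (so a half turn about z gives the same grasp; the last joint's range is limited). The gripper opens to 85 mm and grips with 20 to 120 N. Pads are 22 mm wide; open, the fingers measure 114 mm over their backs; the gripper's body (76 mm by 85 mm) begins 54 mm behind the grasp point. The pads swing forward as they close: fully open they stand 13 mm farther back than shut.
Start: joints at [-0.773, 0.04, 0.085, 0, -1.615, -0.334], TCP at [268.416, -536.59, 250.261] pointing down, gripper open.
Joint ranges: [-2.56, 2.56], [-1.29, 2.01], [-1.08, 1.49], [-3.29, 1.98], [-2.81, -0.18], [-2.99, 2.99]. Speed limits (rad/s): [2.57, 2.57, 3.01, 3.14, 3.14, 3.14].

INTERFACE

Orientations are given as a 3x3 rotation matrix whose columns are the frame's x, y, z axes.
In Python, from bench import * gives the robot as it stands.
- The arm moves only by the shell command python3 -m jog 'ROWS'. ROWS is JSON, a list of rows, each a list of 3 entries, a list of its own where there are three numbers: the closure in counts, from 0 (fully open) to 255 (shut), then the shift along the tool's x, y, z in m, then the turn about the tool's z in rad. A call has 1 to 5 rows; each row is the pose to reach, as a shift and turn from the pose commanded when the call began, along the tool's axes at that moment; what a row does not reach only later rows make up. A row lasts 1/8 s, in which the tool goes at most 62.5 mm and 10.7 degrees, less where a joint would pass 70% of its speed; a pose out of reach is approached as far as the arm can. A call with a gripper value outside its range is refused whole. The fingers move at their own pace and stop on an object; the grip force is fixed at half the most. Time passes only in rows, so rows that repeat a pose let the fingers close. It gives the time, the measured TCP pose, the force, the opening and the grip force at its end, in the units of the state.
- get_obs(): the state, without advancing time (a new reading comes with each control period).
- camera(name): name is "scene" or "top"; returns the picture (400x640x3 uint8, red, green, blue); there is no depth.
- camera_info(name): a dict with "fx", "fy", "cx", "cy" (pixels), "R" (3x3) and "t" (3): a world point X has camera coordinates R X + t. Camera axes: x right, y down, z forward; pixel columns grow to the right and rows downward; lengths in mm; the calibration is good to about 2 mm. A picture is of the moment at which its call begins. camera_info takes no time and is no camera call.
- finish_job(): hands the job in; it is judged then, once.
The state is a dict: "clock": time; "qpos": joint angles; "dq": joint speeds; "effort": joint torques, N m; "tcp_pos": TCP position; "orientation": TCP orientation; "wrist_force": force on the tool from outside, world axes, zero at the start; "moment": the same for the moment, N m; "finger_gap": finger opening in mm; "grip_force": force on a finger pad.
Only numpy, scipy, OpenCV 4.12 (cv2) and the standard library are available. Lean on these libraries where they do the work, as an engineer would, in place of code of your own. Each camera call takes 0.05 s, during which the arm holds its last target. There are 200 camera calls.

TASK

The preserving cooker has been left switched on with its lid propped up: first turn its rotary isolator handle to off, then stand every preserving jar on the counter upright on the cooker's floor. With all jars in, lift the knee of the folding lid stay past centre so that it unlocks, lower the lid gently until it is fully shut without letting it bang, and only then turn the isolator back on. Leave the other kitchen things where they are.

Things in the scene. Friction and masses are not known exactly. Their poses are not given: they have to be found in the camera images.
- jar1: a closed, filled preserving jar, amber glass with a steel cap: upright cylinder 62 mm in diameter, 82 mm tall, 0.2 to 0.4 kg. Origin at the centre of its underside, z up its axis. None if absent in this run
- jar2: a closed, filled preserving jar, amber glass with a steel cap: upright cylinder 62 mm in diameter, 82 mm tall, 0.2 to 0.4 kg. Origin at the centre of its underside, z up its axis. None if absent in this run
- jar3: a closed, filled preserving jar, amber glass with a steel cap: upright cylinder 62 mm in diameter, 82 mm tall, 0.2 to 0.4 kg. Origin at the centre of its underside, z up its axis. None if absent in this run
- jar4: a closed, filled preserving jar, amber glass with a steel cap: upright cylinder 62 mm in diameter, 82 mm tall, 0.2 to 0.4 kg. Origin at the centre of its underside, z up its axis. None if absent in this run
- cooker: the open aluminium box of the preserving cooker, fixed to the counter, 260 (its x) x 250 (its y) x 135 mm to the rim, walls 8 mm. Origin at the centre of its underside, z up. Its floor inside is 20 mm above the origin; the inside is 244 x 234 mm. The lid is hinged along its +y rim and stands up there; the stay is on the outside of its +x end
- lid_hinge (a point): middle of the lid's hinge line, fixed on the cooker at its own (0, 125, 135) mm; the line runs along the cooker's x
- lid_edge (a point): middle of the lid's free edge on its outer face (the face that is on top when shut). The lid is a flat plate 260 mm long (along the hinge), 245 mm from hinge to free edge, 14 mm thick; its inner face passes through the hinge line and lies on the rim when shut
- lid (a joint): lid angle in rad: 0 = propped open (80 degrees up from shut), grows as it closes, 1.40 = fully shut. Stiff friction hinge: it stays at any angle where it is left and takes about 6 N at 160 mm from the hinge to move. It can be closed only when the stay is unlocked
- stay_grip (a point): point to grip on the knee's handle: a round black bar, 16 mm in diameter, pointing along the cooker's +x from the stay's knee; it sticks out 78 mm, this point is on its axis 52 mm out from the stay's lower link (64 mm beyond the end of the lid and box). It moves on a circle about stay_pivot
- stay_pivot (a point): lower pivot of the stay, fixed on the cooker's +x end at its own (142, 10, 87) mm; the lower link turns about the cooker's x axis here, its pivot-to-knee length is 80 mm
- knee (a joint): angle at the stay's knee, rad: 0 = locked (sagging 0.20 below straight, on its stop), 0.20 = dead centre, more = unlocked and folding, 2.99 = lid shut, the knee then hanging low beside the box. Lifting the handle up and towards the cooker's -y, round stay_pivot, raises it; 0.42 rad of lower link gives about 0.73. Lid and stay are one linkage; the lid's friction keeps it where it is left
- isolator: grey isolator housing, fixed to the counter, 110 (x) x 100 (y) x 80 mm high, origin at the centre of its underside
- power_grip (a point): centre of the isolator's handle bar, on its vertical turning axis, 114 mm above the counter. The bar is 85 mm long, 14 mm wide, and stands from 93 to 127 mm above the counter; a white dash marks its pointing end, which is the +x direction of this point
- power (a joint): isolator handle angle in rad: 0 = on (bar along the housing's x), grows anticlockwise seen from above, 1.571 = off (bar along the housing's y). An over-centre spring snaps it to the nearer of these two detents, about 0.1 N m
- mug: white mug 80 mm in diameter, 85 mm tall, handle at its +y reaching about 75 mm from its axis; bystander among the jars, origin at the centre of its underside
- tin: brown box of tea 70 x 100 x 60 mm high; bystander among the jars, origin at the centre of its underside
- tape: black tape measure 70 x 60 x 35 mm; bystander, origin under its centre
Not all that is in view belongs to the job. What is shaped like the jar1 but blue is not meant.

How it is judged:
By the outcome, as a careful person would: the job done as asked, in the order asked, and still so for the second after the job is handed in, with the robot touching nothing.
Of jar1, jar2, jar3, jar4 only 2 to 4 are there at a start; the rules pass over those that are not, and their reading is None.
At some moment in a run one of jar1, jar2, jar3, jar4 may be knocked a few centimetres aside while the robot is not near it.
It also fails if it takes over 210 s, if anything falls off the work surface, if the arm or the gripper's body presses on something with over 40 N, if the wrist force passes 120 N, or if a joint passes its speed limit or range.

## Working session

There is one attempt and no reset: what is moved stays moved. The work goes in short steps, Python scripts to look and compute and a shell command to move; the robot and the scene stay as the last step left them, time stands still between calls to the robot, and variables do not carry over. Pictures are saved under pics/ and viewed, at most 14 in all, crops included, and the job is handed in when it is done.

```bash
ls; mkdir -p pics; python3 - <<'E'
from bench import *
import cv2,numpy as np
for n in("scene","top"):
    im=camera(n);cv2.imwrite(f"pics/{n}0.png",im[...,::-1]);i=camera_info(n);print(n,{k:np.round(v,3).tolist() for k,v in i.items()})
o=get_obs();print(o)
E
```

```text
pics
scene {'fx': 409.945, 'fy': 409.945, 'cx': 317.177, 'cy': 197.427, 'R': [[0.148, 0.989, 0.024], [0.539, -0.06, -0.84], [-0.829, 0.137, -0.542]], 't': [52.554, -104.825, 1934.921]}
top {'fx': 414.168, 'fy': 414.168, 'cx': 320.0, 'cy': 190.202, 'R': [[-0.01, -1.0, -0.002], [-0.992, 0.01, -0.127], [0.127, 0.001, -0.992]], 't': [-127.895, 575.383, 1431.102]}
{'clock': 0.1, 'qpos': array([-7.73305004e-01,  4.07757966e-02,  8.39334297e-02, -3.99425061e-04,
       -1.61549821e+00, -3.33706381e-01]), 'dq': array([-1.14997480e-03, -4.95232717e-04,  5.34570528e-03,  2.24953019e-03,
        8.42675576e-04,  8.06712331e-05]), 'effort': array([-6.94789269e-03, -3.69344616e+01,  3.48281479e+01,  6.95184186e+00,
       -4.58677780e-03,  7.54247992e-06]), 'tcp_pos': array([ 268.35884868, -536.35511065,  249.37933133]), 'orientation': array([[-8.94357865e-01, -4.47351457e-01, -8.26356573e-04],
       [-4.47352202e-01,  8.94356834e-01,  1.36421367e-03],
       [ 1.28774675e-04,  1.58976766e-03, -9.99998728e-01]]), 'wrist_force': array([ 0.04861549, -0.29334519,  0.52283302]), 'moment': array([-0.00321947, -0.02119512,  0.00937441]), 'grip_force': 0.0, 'finger_gap': 85.62797466572039}
```

View pics/scene0.png

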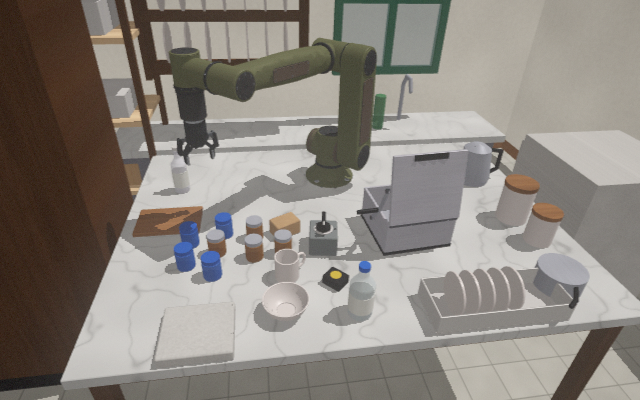

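View pics/top0.png

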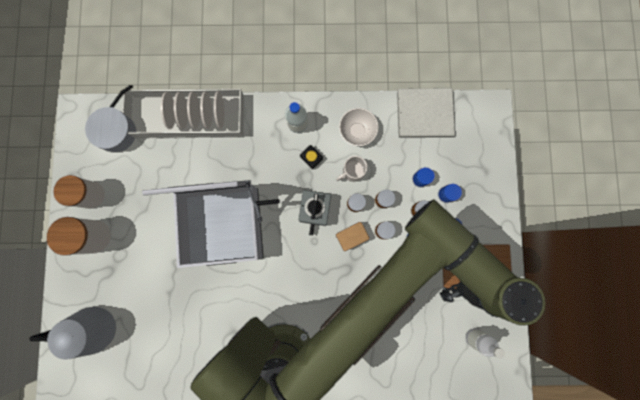

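```bash
cat > h.py <<'E'
from bench import *
import cv2,numpy as np
def ray(n,u,v,z):
    i=camera_info(n);R=np.array(i["R"]);t=np.array(i["t"])
    c=-R.T@t;d=R.T@np.array([(u-i["cx"])/i["fx"],(v-i["cy"])/i["fy"],1]);return c+d*(z-c[2])/d[2]
def proj(n,X):
    i=camera_info(n);c=np.array(i["R"])@np.array(X,float)+i["t"];return np.round([i["fx"]*c[0]/c[2]+i["cx"],i["fy"]*c[1]/c[2]+i["cy"]],1)
def tri(p,q):  # scene pixel, top pixel -> point, gap
    A=[]
    for n,(u,v) in(("scene",p),("top",q)):
        i=camera_info(n);K=np.array([[i["fx"],0,i["cx"]],[0,i["fy"],i["cy"]],[0,0,1]]);A.append(K@np.c_[i["R"],i["t"]])
    X=cv2.triangulatePoints(A[0],A[1],np.array(p,float).reshape(2,1),np.array(q,float).reshape(2,1))[:,0];return X[:3]/X[3]
def crop(n,x0,y0,w,h,s,f):
    im=camera(n)[y0:y0+h,x0:x0+w,::-1];cv2.imwrite(f"pics/{f}.png",cv2.resize(im,None,fx=s,fy=s,interpolation=cv2.INTER_CUBIC))
def to(x,y,z,yaw=None):
    """shift in tool axes (m) and turn to reach world xyz with tool-y (closing) along world angle yaw (mod pi)"""
    o=get_obs();R=np.array(o["orientation"]);d=R.T@(np.array([x,y,z])-o["tcp_pos"])/1000
    a=np.arctan2(R[1,1],R[0,1]);s=""
    if yaw is not None:
        t=-(yaw-a);s=(t+np.pi/2)%np.pi-np.pi/2   # tool z down: positive turn = clockwise from above
    return np.round(d,4).tolist(),s if s=="" else round(float(s),3)
E
python3 - <<'E'
from h import *
crop("scene",170,190,160,100,5,"s1");crop("top",300,170,160,100,5,"t1");crop("top",140,170,200,110,4,"t2");crop("scene",300,140,180,115,4.4,"s2")
E
```

```text
(no output)
```

View pics/s1.png

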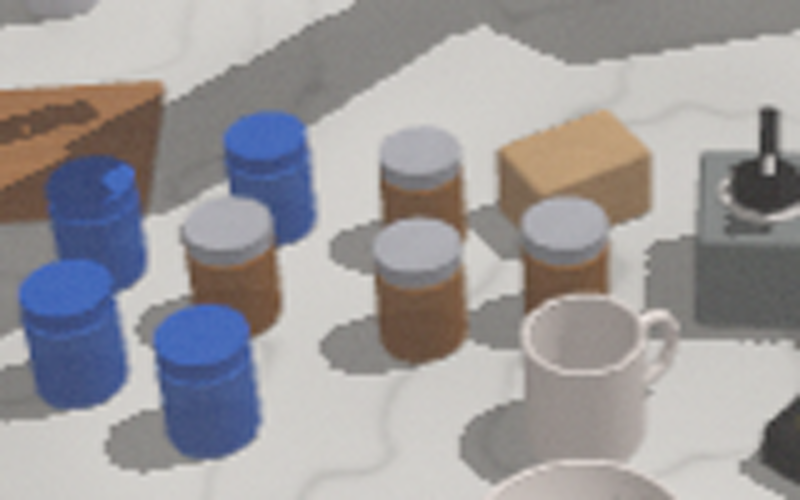

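View pics/t2.png

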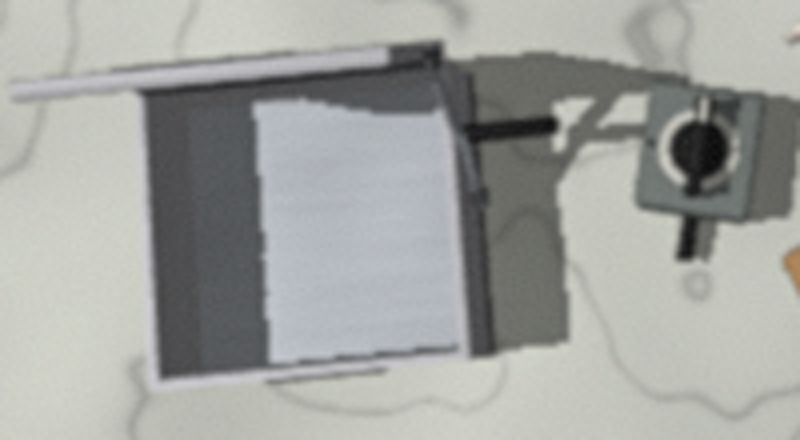

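View pics/s2.png

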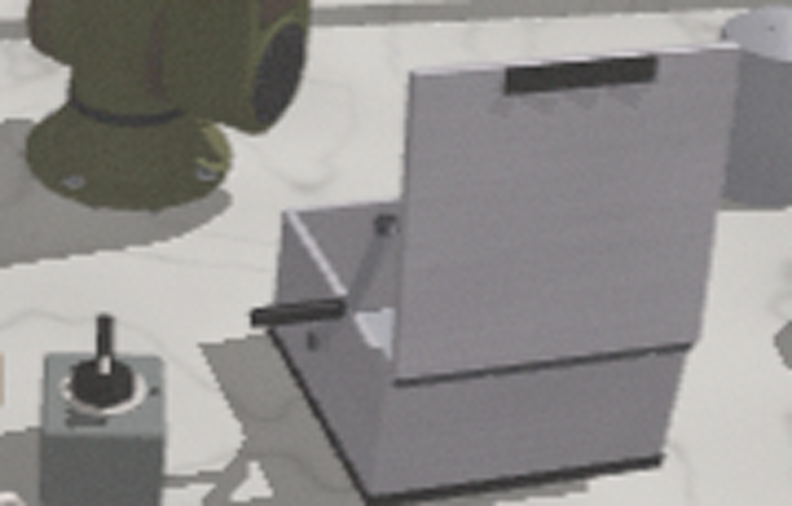

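```bash
python3 - <<'E'
from h import *
S=lambda x,y:(300+x/4.4,140+y/4.4); T=lambda x,y:(140+x/4,170+y/4)
print("cam",ray("top",320,190,1500),ray("scene",320,190,1200))
for p in[(104,316),(105,358),(100,410)]:print("bar scene z127",ray("scene",*S(*p),127))
for p in[(703,100),(686,258),(700,148),(710,205)]:print("top z127",ray("top",*T(*p),127), ray("top",*T(*p),93))
print("housing",[ray("top",*T(*p),80)[:2].round() for p in[(653,88),(765,98),(747,218),(637,205)]])
print("box rim",[ray("top",*T(*p),135)[:2].round() for p in[(155,385),(465,355),(140,92),(450,70)]])
print("knob",tri(S(255,318),T(556,125)),tri(S(345,306),T(470,132)))
print("lid",tri(S(412,72),T(440,45)),tri(S(738,46),T(12,90)))
print("hinge",tri(S(690,345),T(140,92)))
for n,s,t in(("j",(418,250),None),):pass
sc=[(420,150),(418,243),(565,222),(228,222)]
for p in sc:print("jar",ray("scene",170+p[0]/5,190+p[1]/5,82).round())
for q in[(357,203),(386,199),(387,230),(420,210)]:print("jart",ray("top",*q,82).round())
crop("top",275,170,110,80,7,"t3")
E
```

```text
cam [ 387.22400802 -134.98823573 1500.        ] [2037.77683249 -390.81456951 1200.        ]
bar scene z127 [ 475.92257492 -104.25549462  127.        ]
bar scene z127 [ 532.71562009 -112.72861252  127.        ]
bar scene z127 [ 597.47687047 -127.12677769  127.        ]
top z127 [ 546.62244896 -119.39456599  127.        ] [ 550.56731991 -119.00638628   93.        ]
top z127 [ 416.41514077 -104.36437147  127.        ] [ 417.1171273  -103.60185653   93.        ]
top z127 [ 506.71510407 -116.57890711  127.        ] [ 509.6660607  -116.12060188   93.        ]
top z127 [ 459.59475669 -124.42199846  127.        ] [ 461.37215523 -124.15902971   93.        ]
housing [array([563., -76.]), array([ 553., -172.]), array([ 451., -155.]), array([463., -62.])]
box rim [array([318., 325.]), array([340.,  75.]), array([557., 345.]), array([573.,  89.])]
knob [525.4090094    3.57880426 150.61947095] [520.88288183  75.32822463 153.08110148]
lid [562.93141186  73.9583939  381.13622892] [531.23789509 352.34740967 372.55456631]
hinge [560.75470442 355.72944676 119.70287949]
jar [ 435. -351.   82.]
jar [ 542. -355.   82.]
jar [ 531. -254.   82.]
jar [ 504. -483.   82.]
jart [ 523. -260.   82.]
jart [ 536. -359.   82.]
jart [ 430. -359.   82.]
jart [ 497. -474.   82.]
```

View pics/t3.png

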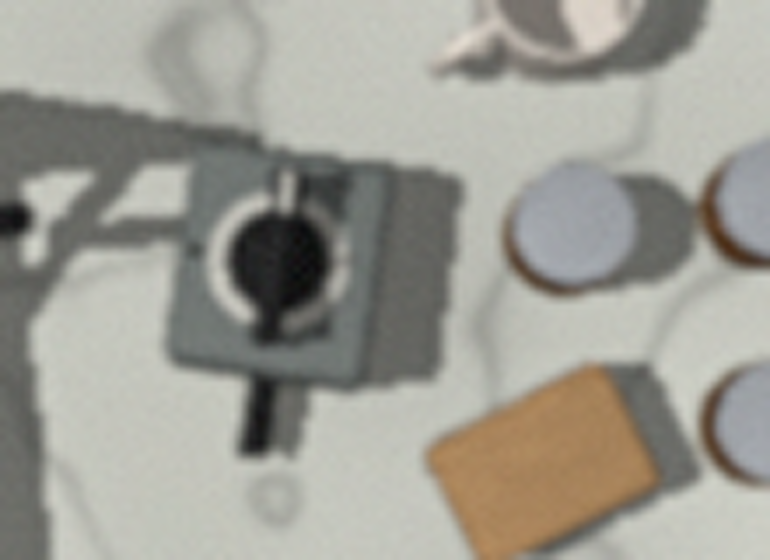

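```bash
python3 - <<'E'
from h import *
U=lambda x,y:(275+x/7,170+y/7)
a=ray("top",*U(290,166),127);b=ray("top",*U(264,340),127);c=ray("top",*U(278,253),127)
phi=np.arctan2(*(a-b)[1::-1]);print(a,b,c,phi,np.linalg.norm(a-b),"housing scene",[ray("scene",300+x/4.4,140+y/4.4,80)[:2].round() for x,y in((45,353),(163,353),(165,435),(42,432))])
m=(a+b)/2;print(to(m[0],m[1],200,phi+np.pi/2),get_obs()["qpos"][5])
E
```

```text
[ 550.89588099 -121.68312611  127.        ] [ 468.5606073  -108.73618779  127.        ] [ 509.56702368 -115.65742736  127.        ] -0.1559694007819936 83.3469885728308 housing scene [array([ 457., -149.]), array([468., -52.]), array([575., -71.]), array([ 560., -165.])]
([-0.4043, 0.2688, 0.0501], 0.62) -0.3336700870039529
```

```bash
python3 -m jog '[[0,[-0.04,0.027,0],0],[0,[-0.08,0.054,0],0],[0,[-0.12,0.081,0],0],[0,[-0.16,0.108,0],0],[0,[-0.2,0.135,0],0]]'; python3 -m jog '[[0,[-0.05,0.033,0.01],0.15],[0,[-0.1,0.066,0.02],0.3],[0,[-0.15,0.1,0.03],0.45],[0,[-0.2064,0.1352,0.05],0.624],[0,[-0.2064,0.1352,0.05],0.624]]'; python3 - <<'E'
from h import *
print(to(511,-113,114,-.16+np.pi/2),get_obs()["qpos"][5])
crop("top",275,170,110,80,7,"t4")
E
```

```text
clock: 0.98
tcp_pos: [387.4, -325.0, 250.4]
orientation: [[-0.894, -0.447, 0.001], [-0.447, 0.894, -0.0], [-0.0, -0.0, -1.0]]
wrist_force: [0.5, -0.9, 0.3]
finger_gap: 85.3
grip_force: 0.0
clock: 1.6
tcp_pos: [511.5, -110.1, 198.1]
orientation: [[-0.988, 0.158, -0.003], [0.158, 0.988, 0.001], [0.003, 0.0, -1.0]]
wrist_force: [-1.0, -0.6, -0.7]
finger_gap: 85.6
grip_force: 0.0
([-0.0002, -0.003, 0.0841], 0.002) -1.9012431718120926
```

View pics/t4.png

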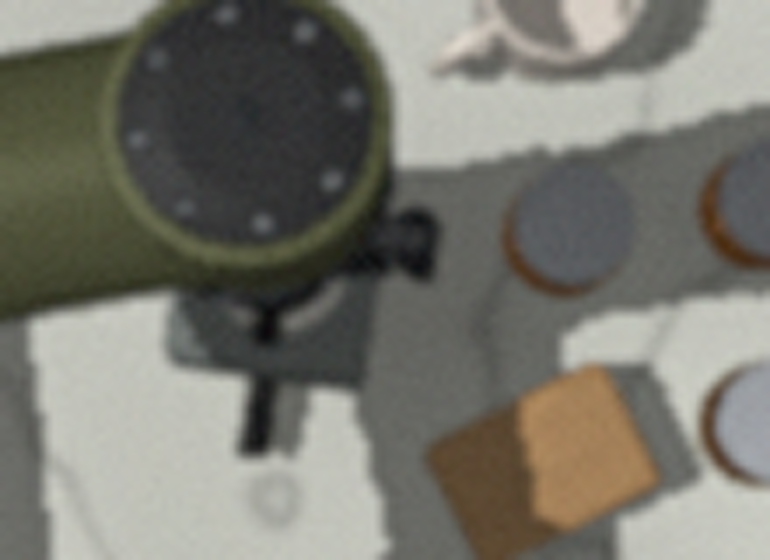

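```bash
python3 -m jog '[[0,[0,-0.003,0.03],0],[0,[0,-0.003,0.06],0],[0,[0,-0.003,0.08],0],[0,[0,-0.003,0.08],0],[120,[0,-0.003,0.08],0]]'; python3 -m jog '[[255,[0,0,0],0],[255,[0,0,0],0],[255,[0,0,0],0],[255,[0,0,0],0],[255,[0,0,0],0]]'
```

```text
clock: 2.28
tcp_pos: [511.0, -116.8, 121.9]
orientation: [[-0.987, 0.16, 0.002], [0.16, 0.987, -0.0], [-0.002, -0.0, -1.0]]
wrist_force: [-0.4, -0.7, -0.3]
finger_gap: 69.5
grip_force: 0.0
clock: 2.9
tcp_pos: [511.5, -112.4, 121.2]
orientation: [[-0.988, 0.157, 0.003], [0.157, 0.988, 0.006], [-0.002, 0.006, -1.0]]
wrist_force: [-2.3, 17.4, 5.2]
finger_gap: 13.0
grip_force: 59.5
```

```bash
python3 -m jog '[[255,[0,0.003,0],0],[255,[0,0.003,0],-0.18],[255,[0,0.003,0],-0.36],[255,[0,0.003,0],-0.54],[255,[0,0.003,0],-0.72]]'; python3 -m jog '[[255,[0,0,0],-0.18],[255,[0,0,0],-0.36],[255,[0,0,0],-0.54],[255,[0,0,0],-0.72],[255,[0,0,0],-0.851]]';python3 -m jog '[[255,[0,0,0],0],[255,[0,0,0],0]]'
```

```text
clock: 3.52
tcp_pos: [511.4, -111.8, 121.2]
orientation: [[-0.844, -0.537, 0.001], [-0.537, 0.844, 0.002], [-0.002, 0.001, -1.0]]
wrist_force: [-2.3, 6.3, 5.1]
finger_gap: 13.0
grip_force: 59.6
clock: 4.15
tcp_pos: [511.1, -111.6, 121.2]
orientation: [[-0.153, -0.988, 0.001], [-0.988, 0.153, 0.002], [-0.002, -0.0, -1.0]]
wrist_force: [-3.6, 8.3, 5.8]
finger_gap: 13.0
grip_force: 59.8
clock: 4.4
tcp_pos: [511.1, -111.7, 121.2]
orientation: [[-0.158, -0.987, 0.001], [-0.987, 0.158, 0.002], [-0.002, -0.0, -1.0]]
wrist_force: [-3.6, 9.2, 5.8]
finger_gap: 12.7
grip_force: 59.7
```

```bash
python3 -m jog '[[0,[0,0,0],0],[0,[0,0,0],0],[0,[0,0,-0.06],0],[0,[0,0,-0.12],0],[0,[0,0,-0.15],0]]'; python3 - <<'E'
from h import *
crop("top",330,145,120,110,5,"t5");crop("scene",190,200,130,90,6,"s5")
E
```

```text
clock: 5.03
tcp_pos: [511.6, -113.8, 274.3]
orientation: [[-0.16, -0.987, 0.005], [-0.987, 0.16, -0.001], [-0.0, -0.005, -1.0]]
wrist_force: [0.6, 0.3, 0.3]
finger_gap: 85.4
grip_force: 0.0
```

View pics/t5.png

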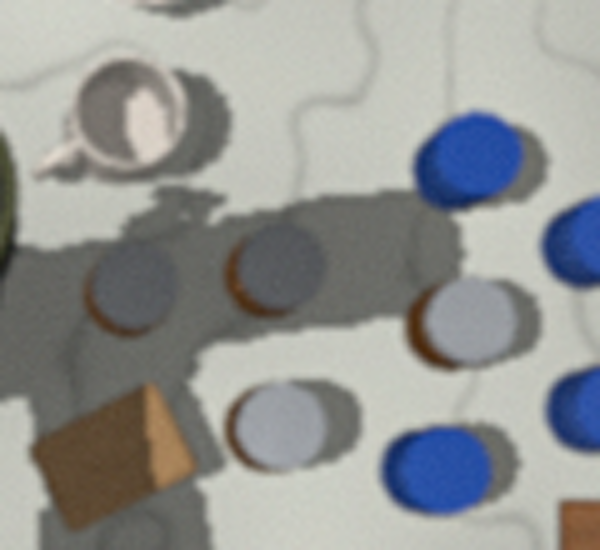

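View pics/s5.png

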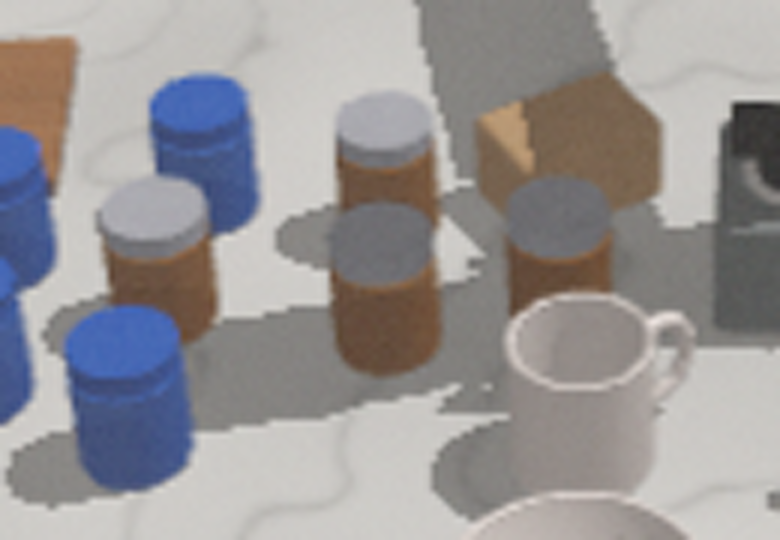

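```bash
python3 - <<'E'
from h import *
S=lambda x,y:(300+x/4.4,140+y/4.4); T=lambda x,y:(140+x/4,170+y/4)
def both(s,t,z):return ((ray("scene",*s,z)+ray("top",*t,z))/2).round(1)
J=dict(A=((560,216),(134,287)),B=((382,243),(282,267)),D=((154,213),(471,320)),C=((385,123),(282,426)))
for k,(s,t) in J.items():
    s=(190+s[0]/6,200+s[1]/6);t=(330+t[0]/5,145+t[1]/5);print(k,both(s,t,82),ray("scene",*s,82).round(),ray("top",*t,82).round())
print("corner+-",both(S(286,212),T(466,356),135),ray("scene",*S(286,212),135),tri(S(286,212),T(466,356)))
print("scene base corners z0",[ray("scene",*S(*p),0).round() for p in((275,330),(370,500),(662,460))])
print("hinge line scene z135",[ray("scene",*S(*p),135).round() for p in((397,382),(690,345))])
print("top corner -x-y",ray("top",*T(153,387),135))
E
```

```text
A [ 532.5 -256.3   82. ] [ 540. -254.   82.] [ 525. -259.   82.]
B [ 545.2 -357.6   82. ] [ 553. -355.   82.] [ 538. -361.   82.]
D [ 505.2 -485.4   82. ] [ 510. -482.   82.] [ 500. -488.   82.]
C [ 433.7 -354.    82. ] [ 438. -351.   82.] [ 429. -357.   82.]
corner+- [343.3  76.2 135. ] [347.43930104  78.49028731 135.        ] [339.69848531  77.71281229 130.12076565]
scene base corners z0 [array([336.,  83.,   0.]), array([580., 103.,   0.]), array([559., 363.,  -0.])]
hinge line scene z135 [array([600., 102., 135.]), array([580., 349., 135.])]
top corner -x-y [316.86680305 326.55125509 135.        ]
```

```bash
python3 - <<'E'
from h import *
print(to(532.5,-256.3,57,2.36))
E
```

```text
([0.1375, -0.0414, 0.2181], 0.621)
```

```bash
python3 -m jog '[[0,[0.046,-0.014,0.02],0.16],[0,[0.092,-0.028,0.04],0.32],[0,[0.1375,-0.0414,0.07],0.48],[0,[0.1375,-0.0414,0.11],0.621],[0,[0.1375,-0.0414,0.11],0.621]]' | head -2; python3 - <<'E'
from h import *
print(to(532.5,-256.3,57,2.36))
crop("scene",190,200,130,90,6,"s6")
E
```

```text
clock: 5.75
tcp_pos: [527.7, -255.5, 155.5]
([-0.0032, -0.0047, 0.0985], 0.0)
```

View pics/s6.png

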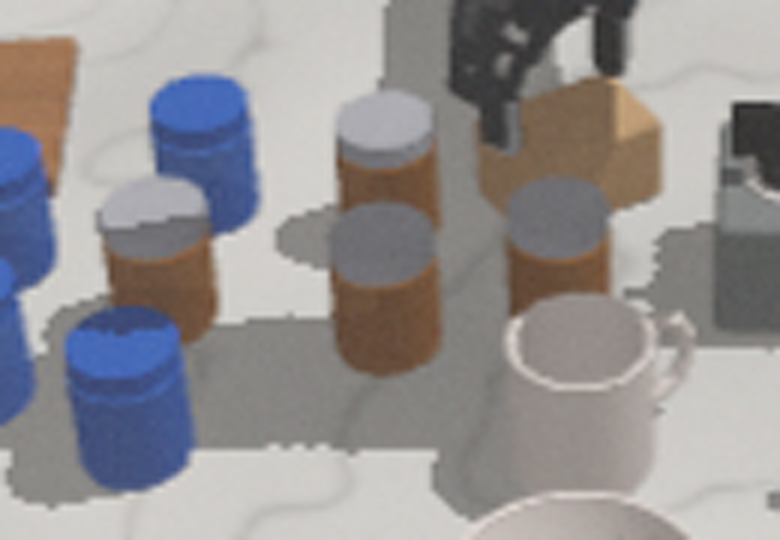

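```bash
python3 -m jog '[[0,[-0.001,-0.003,0.04],0],[0,[-0.001,-0.003,0.08],0],[0,[-0.001,-0.003,0.097],0],[0,[-0.001,-0.003,0.097],0],[255,[-0.001,-0.003,0.097],0]]'; python3 -m jog '[[255,[0,0,0],0],[255,[0,0,0],0],[255,[0,0,0],0],[255,[0,0,0],0]]'
```

```text
clock: 6.42
tcp_pos: [534.1, -257.2, 66.0]
orientation: [[-0.703, -0.711, 0.003], [-0.711, 0.703, -0.001], [-0.001, -0.003, -1.0]]
wrist_force: [1.3, 0.4, 0.1]
finger_gap: 69.7
grip_force: 0.1
clock: 6.92
tcp_pos: [534.2, -257.2, 66.4]
orientation: [[-0.703, -0.711, 0.004], [-0.711, 0.703, -0.001], [-0.002, -0.004, -1.0]]
wrist_force: [-1.1, 1.2, 6.6]
finger_gap: 59.9
grip_force: 65.9
```

```bash
python3 -m jog '[[255,[0,0,-0.04],0],[255,[0,0,-0.1],0],[255,[0,0,-0.16],0],[255,[0,0,-0.2],0],[255,[0,0,-0.2],0]]'; python3 -m jog '[[255,[0,0,0],0]]'; python3 - <<'E'
from h import *
print(to(459.5,272.8,266,1.651),get_obs()["qpos"])
E
```

```text
clock: 7.55
tcp_pos: [533.8, -257.4, 268.1]
orientation: [[-0.704, -0.71, 0.008], [-0.71, 0.704, -0.002], [-0.004, -0.007, -1.0]]
wrist_force: [0.5, 0.2, -4.1]
finger_gap: 59.8
grip_force: 67.1
clock: 7.68
tcp_pos: [532.5, -256.4, 261.8]
orientation: [[-0.704, -0.71, -0.002], [-0.71, 0.704, 0.002], [-0.0, 0.002, -1.0]]
wrist_force: [-0.2, 0.2, -4.2]
finger_gap: 59.7
grip_force: 67.1
([-0.3245, 0.4243, -0.0032], 0.71) [-1.10594679e-01  1.98633466e-02  8.54578652e-02 -1.46074382e-03
 -1.63818098e+00 -6.70232325e-01]
```

```bash
python3 -m jog '[[255,[-0.025,0.048,0],0],[255,[-0.05,0.095,0],0],[255,[-0.075,0.143,0],0],[255,[-0.1,0.19,0],0],[255,[-0.124,0.238,0],0]]'|head -2; python3 -m jog '[[255,[-0.04,0.037,0],0.14],[255,[-0.08,0.074,0],0.28],[255,[-0.12,0.111,0],0.43],[255,[-0.16,0.148,0],0.57],[255,[-0.2,0.185,0],0.71]]';python3 -m jog '[[255,[0,0,0],0],[255,[0,0,0],0]]'|head -2; python3 - <<'E'
from h import *
print(to(459.5,272.8,88,1.651),get_obs()["qpos"])
c=camera("top")[150:290,140:340,::-1];s=camera("scene")[100:240,300:500,::-1]
cv2.imwrite("pics/p1.png",cv2.resize(np.hstack([c,s]),None,fx=2,fy=2,interpolation=2))
E
```

```text
clock: 8.3
tcp_pos: [449.7, 0.1, 261.1]
clock: 8.93
tcp_pos: [459.6, 272.6, 261.1]
orientation: [[-0.997, -0.076, -0.003], [-0.076, 0.997, -0.002], [0.003, -0.002, -1.0]]
wrist_force: [0.9, -0.3, -2.7]
finger_gap: 59.4
grip_force: 67.1
clock: 9.18
tcp_pos: [460.1, 270.7, 261.5]
([-0.0, 0.0025, 0.1735], 0.001) [ 9.08664216e-01 -1.31887126e-01 -6.10089002e-02 -3.10243996e-04
 -1.64497971e+00 -2.39838604e+00]
```

View pics/p1.png

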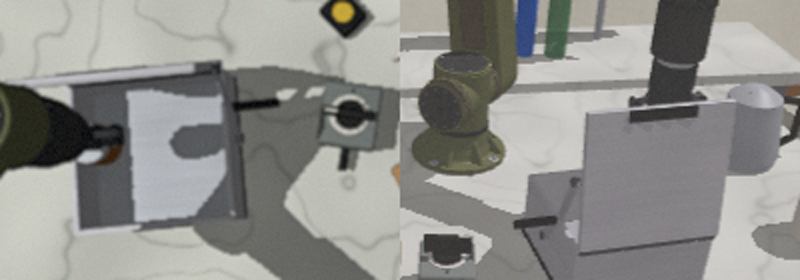

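```bash
python3 -m jog '[[255,[0,-0.004,0.04],0],[255,[0,-0.004,0.08],0],[255,[0,-0.004,0.12],0],[255,[0,-0.004,0.15],0],[255,[0,-0.004,0.165],0]]'; python3 -m jog '[[255,[0,0,0.004],0],[255,[0,0,0.007],0],[255,[0,0,0.007],0],[255,[0,0,0.007],0]]'
```

```text
clock: 9.9
tcp_pos: [460.4, 265.5, 96.7]
orientation: [[-0.997, -0.079, -0.002], [-0.079, 0.997, -0.001], [0.002, -0.001, -1.0]]
wrist_force: [-0.7, 0.0, -3.1]
finger_gap: 59.6
grip_force: 67.2
clock: 10.4
tcp_pos: [461.1, 267.4, 92.1]
orientation: [[-0.997, -0.08, 0.001], [-0.08, 0.997, 0.001], [-0.001, 0.001, -1.0]]
wrist_force: [-1.2, 0.6, -3.8]
finger_gap: 59.7
grip_force: 67.2
```

```bash
for i in 1 2; do python3 -m jog '[[255,[0,0,0.001],0],[255,[0,0,0.002],0]]'|grep -E "tcp|force: \["; done
```

```text
tcp_pos: [460.8, 267.1, 89.4]
wrist_force: [0.8, -0.4, -4.3]
tcp_pos: [460.8, 267.0, 87.2]
wrist_force: [-0.0, 0.3, -5.1]
```

```bash
for i in 1 2; do python3 -m jog '[[255,[0,0,0.001],0],[255,[0,0,0.0015],0]]'|grep -E "tcp|force: \["; done
```

```text
tcp_pos: [460.9, 267.1, 86.5]
wrist_force: [-1.6, -1.3, 2.1]
tcp_pos: [461.2, 267.1, 86.5]
wrist_force: [-6.9, -2.5, 10.2]
```

```bash
cat > j.py <<'E'
from h import *
def jars():
    im=camera("scene");h=cv2.cvtColor(im,cv2.COLOR_RGB2HSV)
    m=cv2.inRange(h,(3,110,40),(16,255,200));m[:190]=0;m[290:]=0;m[:,:170]=0;m[:,310:]=0
    n,l,s,c=cv2.connectedComponentsWithStats(m)
    for i in range(1,n):
        if s[i,4]>40:print("amber scene box",s[i],ray("scene",s[i,0]+s[i,2]/2,s[i,1]+s[i,3]*.5,35).round())
    t=camera("top");x0,y0=320,150;g=cv2.cvtColor(t[y0:270,x0:470],cv2.COLOR_RGB2GRAY)
    g=cv2.resize(g,None,fx=4,fy=4,interpolation=2);g=cv2.medianBlur(g,5)
    C=cv2.HoughCircles(g,cv2.HOUGH_GRADIENT,1.5,60,param1=80,param2=28,minRadius=31,maxRadius=43)
    for x,y,r in(C[0] if C is not None else[]):
        u,v=x0+x/4,y0+y/4;p=ray("top",u,v,82)+[4,2,0];print("top",p[:2].round(),round(r/4,1),t[int(v),int(u)])
E
python3 -m jog '[[35,[0,0,0],0],[35,[0,0,0],0],[35,[0,0,-0.05],0],[35,[0,0,-0.11],0],[35,[0,0,-0.175],0]]'; python3 -m jog '[[35,[0,0,0],0],[35,[0,0,0],0]]'|head -2; python3 - <<'E'
from j import *
jars()
print(to(545,-357.5,265,2.36))
E
```

```text
clock: 12.02
tcp_pos: [460.7, 266.8, 258.4]
orientation: [[-0.997, -0.08, -0.0], [-0.08, 0.997, -0.0], [0.0, -0.0, -1.0]]
wrist_force: [1.4, 1.5, 0.1]
finger_gap: 73.6
grip_force: 0.0
clock: 12.28
tcp_pos: [460.7, 267.2, 256.3]
amber scene box [170 207  32  24 523] [ 334. -607.   35.]
top [ 652. -255.] 10.0 [175 169 160]
top [ 403. -450.] 8.4 [ 43  81 166]
top [ 442. -565.] 8.8 [ 48  83 164]
top [ 544. -351.] 10.5 [156 160 164]
top [ 555. -566.] 8.4 [ 46  80 161]
top [ 503. -487.] 9.3 [151 155 159]
top [ 431. -348.] 9.3 [157 162 167]
top [ 609. -482.] 8.7 [ 41  78 165]
([-0.0345, -0.6291, -0.0091], -0.709)
```

```bash
python3 -m jog '[[0,[0.008,-0.058,0],0],[0,[0.015,-0.116,0],0],[0,[0.023,-0.173,0],0],[0,[0.03,-0.231,0],0],[0,[0.038,-0.288,0],0]]'|head -2; python3 -m jog '[[0,[-0.013,-0.059,0],-0.14],[0,[-0.026,-0.118,0],-0.28],[0,[-0.039,-0.177,0],-0.42],[0,[-0.052,-0.235,0],-0.57],[0,[-0.064,-0.293,0],-0.709]]'|head -2;python3 -m jog '[[0,[0,0,0],0],[0,[0,0,0],0]]'|head -2; python3 - <<'E'
from j import *
print(to(545,-356.5,67,2.36),get_obs()["tcp_pos"])
E
```

```text
clock: 13.0
tcp_pos: [445.1, -24.9, 255.5]
clock: 13.62
tcp_pos: [533.0, -312.1, 254.9]
clock: 13.88
tcp_pos: [532.7, -310.1, 255.2]
([0.024, -0.0419, 0.1881], -0.002) [ 532.69737399 -310.07467661  255.20123342]
```

```bash
python3 -m jog '[[0,[0.024,-0.042,0.03],0],[0,[0.024,-0.042,0.08],0],[0,[0.024,-0.042,0.13],0],[0,[0.024,-0.042,0.175],0],[0,[0.024,-0.042,0.188],0]]'; python3 -m jog '[[0,[0,0,0],0],[255,[0,0,0],0],[255,[0,0,0],0],[255,[0,0,0],0],[255,[0,0,0],0]]';python3 -m jog '[[255,[0,0,0],0],[255,[0,0,0],0]]'
```

```text
clock: 14.5
tcp_pos: [544.6, -354.6, 65.9]
orientation: [[-0.704, -0.71, -0.004], [-0.71, 0.704, 0.002], [0.001, 0.004, -1.0]]
wrist_force: [-0.4, -0.2, 1.1]
finger_gap: 85.5
grip_force: 0.0
clock: 15.12
tcp_pos: [547.4, -357.3, 72.4]
orientation: [[-0.704, -0.71, 0.004], [-0.71, 0.704, -0.002], [-0.002, -0.005, -1.0]]
wrist_force: [-0.8, 1.8, 6.0]
finger_gap: 59.3
grip_force: 64.9
clock: 15.38
tcp_pos: [547.3, -357.3, 72.4]
orientation: [[-0.704, -0.71, 0.004], [-0.71, 0.704, -0.002], [-0.002, -0.005, -1.0]]
wrist_force: [-1.4, 1.1, 6.2]
finger_gap: 59.0
grip_force: 64.9
```

```bash
python3 -m jog '[[255,[0,0,-0.03],0],[255,[0,0,-0.08],0],[255,[0,0,-0.14],0],[255,[0,0,-0.19],0],[255,[0,0,-0.195],0]]'|head -2; python3 -m jog '[[255,[-0.03,0.052,0],0],[255,[-0.06,0.104,0],0],[255,[-0.09,0.156,0],0],[255,[-0.12,0.208,0],0],[255,[-0.15,0.26,0],0]]'|head -2; python3 -m jog '[[255,[-0.033,0.033,0],0.14],[255,[-0.067,0.066,0],0.28],[255,[-0.1,0.1,0],0.43],[255,[-0.133,0.132,0],0.57],[255,[-0.167,0.165,0],0.709]]';python3 -m jog '[[255,[0,0,0],0],[255,[0,0,0],0]]'|head -2; python3 - <<'E'
from h import *
print(to(468,167,94,1.651),get_obs()["tcp_pos"])
E
```

```text
clock: 16.0
tcp_pos: [546.9, -357.5, 270.4]
clock: 16.62
tcp_pos: [466.1, -65.3, 263.1]
clock: 17.25
tcp_pos: [467.2, 169.3, 263.3]
orientation: [[-0.997, -0.075, -0.001], [-0.075, 0.997, 0.001], [0.0, 0.001, -1.0]]
wrist_force: [1.2, -0.7, -2.3]
finger_gap: 59.1
grip_force: 65.7
clock: 17.5
tcp_pos: [467.5, 167.7, 263.3]
([-0.0006, -0.0007, 0.1693], 0.001) [467.49868638 167.69399988 263.28797851]
```

```bash
python3 -m jog '[[255,[0,0,0.04],0],[255,[0,0,0.08],0],[255,[0,0,0.12],0],[255,[0,0,0.15],0],[255,[0,0,0.164],0]]'|sed -n 2p; for i in 1 2 3 4; do python3 -m jog '[[255,[0,0,0.001],0],[255,[0,0,0.002],0]]'|grep -E "tcp|force: \["; done
```

```text
tcp_pos: [467.2, 166.3, 98.1]
tcp_pos: [468.6, 167.9, 99.4]
wrist_force: [-0.2, -0.3, -2.6]
tcp_pos: [468.0, 168.0, 96.4]
wrist_force: [-0.2, 0.0, -1.8]
tcp_pos: [467.8, 167.8, 93.8]
wrist_force: [0.7, 0.1, -1.8]
tcp_pos: [467.9, 167.8, 92.6]
wrist_force: [-3.8, -0.1, 6.5]
```

```bash
python3 -m jog '[[35,[0,0,0],0],[35,[0,0,0],0],[35,[0,0,-0.05],0],[35,[0,0,-0.11],0],[35,[0,0,-0.17],0]]'|grep -E "tcp|gap"; python3 -m jog '[[0,[0.008,-0.052,0],0],[0,[0.016,-0.104,0],0],[0,[0.023,-0.155,0],0],[0,[0.031,-0.206,0],0],[0,[0.038,-0.258,0],0]]'|head -2; python3 -m jog '[[0,[0.008,-0.052,0],-0.17],[0,[0.016,-0.104,0],-0.34],[0,[0.023,-0.155,0],-0.51],[0,[0.031,-0.206,0],-0.68],[0,[0.038,-0.258,0],-0.85]]'|head -2;python3 -m jog '[[0,[0,0,0],-0.17],[0,[0,0,0],-0.34],[0,[0,0,0],-0.4],[0,[0,0,0],-0.4]]'|head -2; python3 - <<'E'
from j import *
jars();print(to(433,-352,67,2.9),get_obs()["tcp_pos"])
E
```

```text
tcp_pos: [467.7, 167.5, 263.8]
finger_gap: 73.8
clock: 20.38
tcp_pos: [450.1, -94.0, 262.2]
clock: 21.0
tcp_pos: [433.5, -348.9, 262.1]
clock: 21.5
tcp_pos: [433.8, -347.2, 261.9]
amber scene box [170 207  32  25 537] [ 337. -607.   35.]
amber scene box [253 226   9  15  54] [ 455. -342.   35.]
amber scene box [216 240  10  16  75] [ 522. -469.   35.]
top [ 653. -255.] 9.9 [178 171 163]
top [ 609. -480.] 8.4 [ 37  77 163]
top [ 555. -566.] 8.4 [ 43  80 163]
top [ 446. -581.] 8.8 [36 54 94]
top [ 425. -250.] 9.7 [168 133  93]
([0.0049, -0.0005, 0.1949], -0.029) [ 433.85266729 -347.11037849  261.92031035]
```

```bash
python3 -m jog '[[0,[0.005,0,0.05],-0.029],[0,[0.005,0,0.1],-0.029],[0,[0.005,0,0.15],-0.029],[0,[0.005,0,0.185],-0.029],[0,[0.005,0,0.193],-0.029]]'|sed -n 2,4p; python3 -m jog '[[0,[0,0,0],0],[255,[0,0,0],0],[255,[0,0,0],0],[255,[0,0,0],0],[255,[0,0,0],0]]'|sed -n 2p;python3 -m jog '[[255,[0,0,0],0],[255,[0,0,0],0]]'
```

```text
tcp_pos: [431.2, -351.2, 66.4]
orientation: [[-0.238, -0.971, -0.004], [-0.971, 0.238, 0.002], [-0.001, 0.004, -1.0]]
wrist_force: [-0.6, 0.1, 0.2]
tcp_pos: [433.5, -352.7, 71.6]
clock: 23.1
tcp_pos: [433.6, -352.7, 71.7]
orientation: [[-0.237, -0.971, 0.003], [-0.971, 0.237, -0.002], [0.002, -0.004, -1.0]]
wrist_force: [-0.2, 1.0, 6.0]
finger_gap: 59.2
grip_force: 64.6
```

```bash
python3 -m jog '[[255,[0,0,-0.03],0],[255,[0,0,-0.08],0],[255,[0,0,-0.14],0],[255,[0,0,-0.19],0],[255,[0,0,-0.195],0]]'|head -2; python3 -m jog '[[255,[-0.055,0.018,0],0],[255,[-0.111,0.035,0],0],[255,[-0.166,0.053,0],0],[255,[-0.222,0.07,0],0],[255,[-0.277,0.088,0],0]]'|head -2; python3 -m jog '[[255,[-0.055,0.018,0],0.17],[255,[-0.111,0.035,0],0.34],[255,[-0.166,0.053,0],0.51],[255,[-0.222,0.07,0],0.68],[255,[-0.277,0.088,0],0.85]]'|head -2;python3 -m jog '[[255,[0,0,0],0.17],[255,[0,0,0],0.34],[255,[0,0,0],0.4],[255,[0,0,0],0.4]]'|head -2; python3 - <<'E'
from h import *
print(to(388,261,94,1.651),get_obs()["tcp_pos"])
E
```

```text
clock: 23.72
tcp_pos: [433.4, -352.6, 269.1]
clock: 24.35
tcp_pos: [411.9, -60.0, 262.5]
clock: 24.98
tcp_pos: [394.7, 202.6, 262.8]
clock: 25.48
tcp_pos: [395.2, 200.8, 262.7]
([-0.0019, 0.0607, 0.1687], 0.064) [395.22322561 200.82974936 262.70840768]
```

```bash
python3 -m jog '[[255,[-0.001,0.03,0],0.03],[255,[-0.002,0.061,0],0.064],[255,[-0.002,0.061,0.03],0.064],[255,[-0.002,0.061,0.08],0.064],[255,[-0.002,0.061,0.12],0.064]]'|sed -n 2p; python3 -m jog '[[255,[0,0,0.03],0],[255,[0,0,0.041],0],[255,[0,0,0.041],0]]'|sed -n 2p; for i in 1 2 3 4; do python3 -m jog '[[255,[0,0,0.001],0],[255,[0,0,0.002],0]]'|grep -E "tcp|force: \["; done
```

```text
tcp_pos: [388.1, 261.0, 141.1]
tcp_pos: [388.8, 261.3, 102.8]
tcp_pos: [389.3, 262.0, 102.2]
wrist_force: [0.5, -0.7, -3.4]
tcp_pos: [389.0, 261.6, 99.2]
wrist_force: [-0.8, 0.5, -3.5]
tcp_pos: [388.9, 261.5, 96.9]
wrist_force: [0.6, 0.5, -3.1]
tcp_pos: [388.9, 261.5, 94.9]
wrist_force: [0.3, -0.1, -2.5]
```

```bash
for i in 1 2; do python3 -m jog '[[255,[0,0,0.001],0],[255,[0,0,0.0015],0]]'|grep -E "tcp|force: \["; done
```

```text
tcp_pos: [388.9, 261.5, 93.4]
wrist_force: [0.4, 0.9, -3.1]
tcp_pos: [388.9, 261.5, 92.0]
wrist_force: [0.3, -0.2, -2.9]
```

```bash
python3 -m jog '[[255,[0,0,0.001],0],[255,[0,0,0.001],0]]'|grep -E "tcp|force: \["; python3 -m jog '[[35,[0,0,0],0],[35,[0,0,0],0],[35,[0,0,-0.05],0],[35,[0,0,-0.11],0],[35,[0,0,-0.17],0]]'|grep -E "tcp|gap|force: \["; python3 - <<'E'
from j import *
jars();print(to(504,-486.5,262,1.47),get_obs()["tcp_pos"])
E
```

```text
tcp_pos: [389.1, 261.6, 91.7]
wrist_force: [-2.5, -1.8, 2.6]
tcp_pos: [388.9, 261.3, 263.0]
wrist_force: [0.2, 1.3, 0.4]
finger_gap: 73.7
amber scene box [170 207  32  25 522] [ 337. -607.   35.]
top [ 652. -255.] 10.0 [172 165 157]
top [ 404. -451.] 8.9 [ 41  80 161]
top [ 442. -563.] 8.5 [ 46  81 163]
top [ 504. -486.] 8.9 [149 153 157]
top [ 553. -565.] 8.4 [ 37  75 157]
top [ 611. -515.] 8.3 [ 36  72 156]
([-0.0533, -0.7556, 0.0017], 0.18) [390.90651018 262.48514892 268.95141683]
```

```bash
python3 -m jog '[[0,[0.002,-0.053,0],0],[0,[0.004,-0.105,0],0],[0,[0.007,-0.157,0],0],[0,[0.009,-0.21,0],0],[0,[0.011,-0.262,0],0]]'|head -2; python3 -m jog '[[0,[-0.007,-0.05,0],0],[0,[-0.014,-0.1,0],0],[0,[-0.02,-0.15,0],0],[0,[-0.026,-0.2,0],0],[0,[-0.033,-0.247,0],0]]'|head -2; python3 -m jog '[[0,[-0.007,-0.05,0],0],[0,[-0.014,-0.1,0],0],[0,[-0.02,-0.15,0],0],[0,[-0.026,-0.2,0],0.1],[0,[-0.033,-0.247,0],0.18]]'|head -2;python3 -m jog '[[0,[0,0,0],0],[0,[0,0,0],0]]'|head -2; python3 - <<'E'
from h import *
print(to(504.5,-486,67,1.47),get_obs()["tcp_pos"],get_obs()["qpos"][5])
E
```

```text
clock: 29.58
tcp_pos: [398.7, -2.1, 261.1]
clock: 30.2
tcp_pos: [451.6, -246.1, 260.9]
clock: 30.82
tcp_pos: [504.2, -489.7, 260.4]
clock: 31.08
tcp_pos: [504.0, -487.8, 260.4]
([-0.0005, 0.0018, 0.1934], 0.001) [ 503.99467293 -487.75222586  260.37920501] -1.1858602905945366
```

```bash
python3 -m jog '[[0,[0,0.002,0.05],0],[0,[0,0.002,0.1],0],[0,[0,0.002,0.15],0],[0,[0,0.002,0.185],0],[0,[0,0.002,0.192],0]]'|sed -n 2,4p; python3 -m jog '[[0,[0,0,0],0],[255,[0,0,0],0],[255,[0,0,0],0],[255,[0,0,0],0],[255,[0,0,0],0]]'|sed -n 2p;python3 -m jog '[[255,[0,0,0],0],[255,[0,0,0],0]]'; python3 - <<'E'
from h import *
a=camera("scene")[190:290,170:330,::-1];cv2.imwrite("pics/g4.png",cv2.resize(a,None,fx=4,fy=4,interpolation=2))
E
```

```text
tcp_pos: [503.4, -483.9, 67.2]
orientation: [[-0.995, 0.099, -0.003], [0.098, 0.995, 0.002], [0.003, 0.002, -1.0]]
wrist_force: [0.1, -1.1, -0.3]
tcp_pos: [505.3, -486.6, 72.4]
clock: 32.58
tcp_pos: [505.3, -486.6, 72.3]
orientation: [[-0.995, 0.1, 0.004], [0.1, 0.995, -0.003], [-0.004, -0.003, -1.0]]
wrist_force: [-0.4, 0.9, 6.8]
finger_gap: 59.3
grip_force: 65.5
```

```bash
python3 -m jog '[[255,[0,0,-0.03],0],[255,[0,0,-0.08],0],[255,[0,0,-0.14],0],[255,[0,0,-0.19],0],[255,[0,0,-0.195],0]]'|head -2; for i in 1 2 ; do python3 -m jog '[[255,[0.012,0.042,0],0],[255,[0.023,0.084,0],0],[255,[0.035,0.127,0],0],[255,[0.047,0.169,0],0],[255,[0.058,0.211,0],0]]'|head -2;done; python3 -m jog '[[255,[0.012,0.042,0],0],[255,[0.023,0.084,0],0],[255,[0.035,0.127,0],-0.06],[255,[0.047,0.169,0],-0.12],[255,[0.058,0.211,0],-0.18]]'|head -2;python3 -m jog '[[255,[0,0,0],0],[255,[0,0,0],0]]'; python3 - <<'E'
from h import *
print(to(396,161,94,1.651),get_obs()["tcp_pos"])
E
```

```text
clock: 33.25
tcp_pos: [504.8, -486.6, 269.9]
clock: 33.88
tcp_pos: [466.7, -268.2, 262.1]
clock: 34.5
tcp_pos: [430.0, -52.7, 262.4]
clock: 35.12
tcp_pos: [393.3, 162.9, 262.6]
clock: 35.38
tcp_pos: [394.0, 161.3, 263.0]
orientation: [[-0.997, -0.08, -0.002], [-0.08, 0.997, -0.001], [0.002, -0.001, -1.0]]
wrist_force: [-0.3, 0.1, -2.9]
finger_gap: 59.3
grip_force: 66.3
([-0.0022, -0.0004, 0.169], -0.0) [394.03036517 161.34220868 262.9858809 ]
```

```bash
python3 -m jog '[[255,[-0.002,0,0.04],0],[255,[-0.002,0,0.08],0],[255,[-0.002,0,0.12],0],[255,[-0.002,0,0.15],0],[255,[-0.002,0,0.166],0]]'|sed -n 2p; for i in 1 2 3 4; do python3 -m jog '[[255,[0,0,0.001],0],[255,[0,0,0.0015],0]]'|grep -E "tcp|force: \["; done
```

```text
tcp_pos: [395.9, 160.2, 96.1]
tcp_pos: [397.1, 161.9, 97.9]
wrist_force: [0.1, -0.3, -2.8]
tcp_pos: [396.6, 162.0, 95.6]
wrist_force: [-0.7, -0.7, -3.9]
tcp_pos: [396.3, 161.7, 93.5]
wrist_force: [0.4, -0.4, -3.1]
tcp_pos: [396.5, 161.7, 92.5]
wrist_force: [-1.7, -1.1, 1.8]
```

```bash
python3 -m jog '[[35,[0,0,0],0],[35,[0,0,0],0],[35,[0,0,-0.05],0],[35,[0,0,-0.11],0],[35,[0,0,-0.17],0]]'|grep -E "tcp|gap|force: \["; python3 -m jog '[[35,[0,-0.05,0],-0.17],[35,[-0.02,-0.1,0],-0.34],[35,[-0.06,-0.153,0],-0.51],[35,[-0.1,-0.153,0],-0.68],[35,[-0.116,-0.153,0],-0.85]]'|head -2; python3 -m jog '[[35,[0,0,0],-0.17],[35,[0,0,0],-0.34],[35,[0,0,0],-0.51],[35,[0,0,0],-0.68],[35,[0,0,0],-0.72]]'|head -2; python3 -m jog '[[35,[0,0,0],0],[35,[0,0,0],0]]'; python3 - <<'E'
from h import *
print(to(524,18,150,np.pi+.08),get_obs()["tcp_pos"])
c=camera("top")[160:250,160:300,::-1];s=camera("scene")[140:230,340:480,::-1]
cv2.imwrite("pics/p2.png",cv2.resize(np.vstack([np.hstack([c,s])]),None,fx=2.85,fy=2.85,interpolation=2))
E
```

```text
tcp_pos: [396.4, 161.4, 264.2]
wrist_force: [0.1, 0.6, 0.4]
finger_gap: 73.9
clock: 38.25
tcp_pos: [526.0, 16.9, 260.5]
clock: 38.88
tcp_pos: [524.4, 18.4, 262.2]
clock: 39.12
tcp_pos: [524.3, 18.4, 262.1]
orientation: [[0.074, -0.997, 0.0], [-0.997, -0.074, 0.0], [-0.0, -0.0, -1.0]]
wrist_force: [-0.4, 0.4, -0.2]
finger_gap: 73.5
grip_force: 0.0
([0.0004, 0.0003, 0.1121], -0.006) [524.28298661  18.40752994 262.0839178 ]
```

View pics/p2.png

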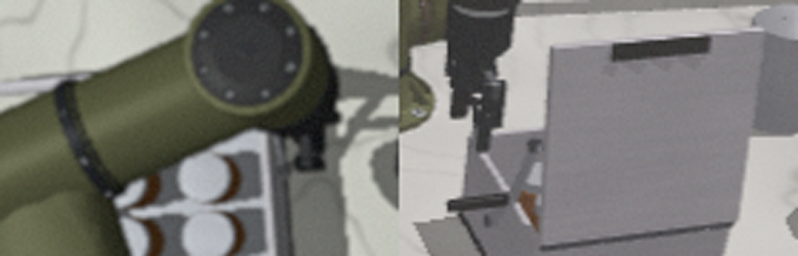

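```bash
python3 -m jog '[[35,[0,-0.004,0.03],0],[35,[0,-0.004,0.06],0],[35,[0,-0.004,0.09],0],[35,[0,-0.004,0.105],0],[35,[0,-0.004,0.107],0]]'|grep -E "tcp|force: \["; python3 -m jog '[[120,[0,0,0],0],[160,[0,0,0],0],[190,[0,0,0],0],[210,[0,0,0],0],[220,[0,0,0],0]]'
```

```text
tcp_pos: [528.0, 18.6, 154.5]
wrist_force: [0.1, 0.3, 0.0]
clock: 40.48
tcp_pos: [525.1, 18.3, 155.8]
orientation: [[0.076, -0.997, -0.007], [-0.997, -0.075, -0.001], [0.001, 0.007, -1.0]]
wrist_force: [-19.0, 1.1, 10.3]
finger_gap: 14.3
grip_force: 58.4
```

```bash
python3 -m jog '[[255,[0,0.003,-0.001],0],[255,[0,0.006,-0.004],0],[255,[0,0.0095,-0.006],0],[255,[0,0.013,-0.008],0],[255,[0,0.0165,-0.01],0]]'|grep -E "tcp|force"; python3 -m jog '[[255,[0,0.003,-0.0015],0],[255,[0,0.0065,-0.003],0],[255,[0,0.0065,-0.003],0]]'|grep -E "tcp|force"
```

```text
tcp_pos: [511.7, 17.3, 165.0]
wrist_force: [1.6, -2.7, -3.5]
grip_force: 58.4
tcp_pos: [505.1, 16.7, 168.2]
wrist_force: [3.4, -3.7, -6.9]
grip_force: 59.2
```

```bash
python3 -m jog '[[255,[0,0.004,-0.001],0],[255,[0,0.008,-0.002],0],[255,[0,0.012,-0.003],0],[255,[0,0.0155,-0.0035],0],[255,[0,0.0155,-0.0035],0]]'|grep -E "tcp|force"; python3 - <<'E'
from h import *
s=camera("scene")[110:240,340:480,::-1];c=camera("top")[150:280,140:280,::-1]
cv2.imwrite("pics/p3.png",cv2.resize(np.hstack([c,s]),None,fx=2.85,fy=2.85,interpolation=2))
E
```

```text
tcp_pos: [490.9, 15.5, 173.1]
wrist_force: [7.3, -4.4, -4.1]
grip_force: 58.9
```

View pics/p3.png

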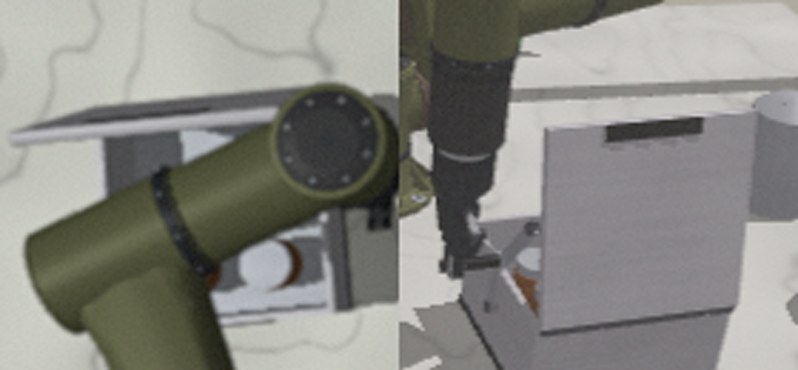

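```bash
python3 -m jog '[[255,[0,0.008,-0.0014],0],[255,[0,0.016,-0.002],0],[255,[0,0.024,-0.0017],0],[255,[0,0.032,-0.0007],0],[255,[0,0.04,0.001],0]]'|grep -E "tcp|force|gap"; python3 -m jog '[[255,[0,0,0],0],[255,[0,0,0],0]]'|grep -E "tcp|force|gap"
```

```text
tcp_pos: [452.0, 12.2, 173.6]
wrist_force: [13.0, -6.0, -4.1]
finger_gap: 13.5
grip_force: 58.4
tcp_pos: [451.5, 12.1, 173.3]
wrist_force: [5.8, -4.9, 0.4]
finger_gap: 13.5
grip_force: 59.3
```

```bash
python3 -m jog '[[255,[0,0.0076,0.0026],0],[255,[0,0.0149,0.0059],0],[255,[0,0.0218,0.0099],0],[255,[0,0.0283,0.0147],0],[255,[0,0.0342,0.02],0]]'|grep -E "tcp|force|gap"; python3 -m jog '[[255,[0,0,0],0],[255,[0,0,0],0]]'|grep -E "tcp|force|gap"
```

```text
tcp_pos: [418.4, 9.3, 154.9]
wrist_force: [11.1, -7.7, 3.5]
finger_gap: 13.4
grip_force: 58.5
tcp_pos: [417.1, 9.1, 153.8]
wrist_force: [2.9, -6.8, 3.3]
finger_gap: 13.3
grip_force: 58.8
```

```bash
python3 -m jog '[[255,[0,0.0055,0.006],0],[255,[0,0.0102,0.0123],0],[255,[0,0.0143,0.019],0],[255,[0,0.0177,0.0264],0],[255,[0,0.0204,0.034],0]]'|grep -E "tcp|force|gap"; python3 -m jog '[[255,[0,0,0],0],[255,[0,0,0],0]]'|grep -E "tcp|force|gap"; python3 - <<'E'
from h import *
im=camera("scene");cv2.imwrite("pics/p4.png",im[90:260,300:500,::-1])
# dark lid handle (long dark blob near lid edge) 
g=cv2.cvtColor(im,cv2.COLOR_RGB2GRAY);print(proj("scene",[455-90,216,135+122]))
E
```

```text
tcp_pos: [399.1, 7.8, 121.1]
wrist_force: [15.1, -10.8, 4.1]
finger_gap: 13.0
grip_force: 58.8
tcp_pos: [398.7, 7.5, 120.0]
wrist_force: [15.9, -9.7, -2.3]
finger_gap: 12.9
grip_force: 58.7
[405.  160.5]
```

```bash
python3 -m jog '[[120,[0,0,0],0],[90,[0,0,0],0],[60,[0,0,-0.04],0],[60,[0,0,-0.1],0],[60,[0,0,-0.15],0]]'|grep -E "tcp|force|gap"; python3 -m jog '[[255,[0,0,-0.05],0],[255,[-0.05,0,-0.055],0],[255,[-0.1,-0.002,-0.055],0],[255,[-0.15,-0.004,-0.055],0],[255,[-0.203,-0.005,-0.055],0]]'|grep -E "tcp|force|gap";python3 -m jog '[[255,[0,0,0],0],[255,[0,0,0],0]]'|grep -E "tcp|force|gap"; python3 - <<'E'
from h import *
c=camera("top")[140:290,130:300,::-1];s=camera("scene")[110:260,320:490,::-1]
cv2.imwrite("pics/p5.png",cv2.resize(np.hstack([c,s]),None,fx=2.35,fy=2.35,interpolation=2))
E
```

```text
tcp_pos: [395.2, 8.8, 269.2]
wrist_force: [1.4, 0.8, 0.6]
finger_gap: 65.3
grip_force: 0.0
tcp_pos: [384.5, 213.3, 322.2]
wrist_force: [1.1, -0.6, -0.4]
finger_gap: -0.2
grip_force: 0.0
tcp_pos: [385.0, 211.6, 321.8]
wrist_force: [0.2, 0.4, 0.1]
finger_gap: -0.3
grip_force: 0.0
```

View pics/p5.png

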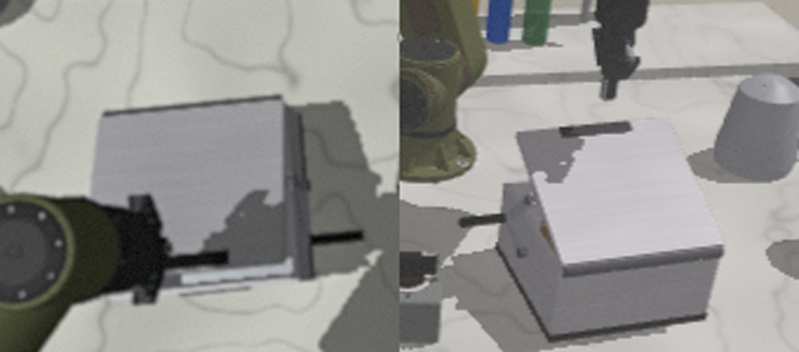

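```bash
python3 -m jog '[[255,[0,0,0.01],0],[255,[0,0,0.02],0],[255,[0,0,0.03],0],[255,[0,0,0.038],0],[255,[0,0,0.044],0]]'|grep -E "tcp|force:"; for i in 1 2; do python3 -m jog '[[255,[0,0,0.005],0],[255,[0,0,0.01],0],[255,[0,0,0.015],0],[255,[0,0,0.02],0],[255,[0,0,0.025],0]]'|grep -E "tcp|force:";done
```

```text
tcp_pos: [385.2, 211.5, 276.9]
wrist_force: [-0.0, 0.4, 0.1]
grip_force: 0.0
tcp_pos: [385.3, 211.6, 252.3]
wrist_force: [0.1, -0.6, 1.1]
grip_force: 0.3
tcp_pos: [385.3, 211.5, 227.1]
wrist_force: [0.7, -0.4, -0.3]
grip_force: 0.1
```

```bash
for i in 1 2 3; do python3 -m jog '[[255,[0,0,0.004],0],[255,[0,0,0.008],0],[255,[0,0,0.012],0]]'|grep -E "tcp|e: \[";done
```

```text
tcp_pos: [385.2, 211.6, 215.3]
wrist_force: [0.2, 0.3, 0.1]
tcp_pos: [385.2, 211.6, 203.2]
wrist_force: [0.5, -0.0, 0.3]
tcp_pos: [385.3, 211.6, 191.3]
wrist_force: [0.2, -0.2, 0.6]
```

```bash
cat > lid.py <<'E'
from h import *
C=np.array([455,216,0.]);ex=np.array([.08,-.997,0]);ey=np.array([.997,.08,0])
def P(phi,r,n=14,x=0):
    y=125-r*np.cos(phi)+n*np.sin(phi)*1;z=135+r*np.sin(phi)+n*np.cos(phi);return C+ex*x+ey*y+[0,0,z]
def strip():
    g=cv2.cvtColor(camera("scene"),cv2.COLOR_RGB2GRAY);m=(g<60).astype(np.uint8);m[:, :360]=0;m[:,470:]=0;m[:110]=0;m[250:]=0
    n,l,s,c=cv2.connectedComponentsWithStats(m)
    for i in range(1,n):
        if s[i,4]>25:print("dark",s[i],c[i].round(1))
    for d in(80,40,30,25,20,15,10,5,0):print(d,proj("scene",P(np.radians(d),230)),P(np.radians(d),195).round()[[0,2]])
E
python3 -c "
from lid import *
strip()"
```

```text
dark [399 110  29  31 459] [409.9 122.1]
dark [399 141  20  23 167] [405.8 151.5]
dark [400 163  10  12  48] [404.6 169.1]
dark [385 176  12   4  28] [390.  177.8]
80 [431.3 158.1] [560. 329.]
40 [410.  157.7] [440. 271.]
30 [405.9 162.3] [418. 245.]
25 [404.1 165.1] [409. 230.]
20 [402.5 168.3] [402. 215.]
15 [401.  171.7] [395. 199.]
10 [399.8 175.5] [391. 183.]
5 [398.7 179.4] [387. 166.]
0 [397.8 183.6] [385. 149.]
```

```bash
for i in 1 2 3 4; do python3 -m jog '[[255,[0,0,0.003],0],[255,[0,0,0.006],0]]'|grep -E "tcp|e: \[";done; python3 -c "
from lid import *
strip()"|grep dark
```

```text
tcp_pos: [385.3, 211.6, 185.4]
wrist_force: [-0.1, 0.0, -0.1]
tcp_pos: [385.3, 211.5, 179.3]
wrist_force: [0.3, 0.0, -0.2]
tcp_pos: [385.2, 211.6, 173.3]
wrist_force: [0.9, -0.6, 0.9]
tcp_pos: [385.4, 211.5, 168.0]
wrist_force: [-9.4, -1.4, 14.3]
dark [398 113  28  34 374] [408.1 127.5]
dark [398 147  11  24 104] [402.6 158.5]
dark [399 171   8  12  32] [403.2 176.2]
```

```bash
python3 -m jog '[[255,[0,0,0.001],0],[255,[0,0,0.002],0],[255,[0,0,0.002],0]]'|grep -E "tcp|e: \["; python3 - <<'E'
from lid import *
g=cv2.cvtColor(camera("scene"),cv2.COLOR_RGB2GRAY)
print(g[160:200:2,374:430:3])
E
```

```text
tcp_pos: [385.4, 211.5, 168.0]
wrist_force: [-7.5, -2.0, 12.3]
[[195 197 194 200 201 201 195 199  76  58  61  60  63  62  89 195 192 197
  200]
 [195 195 197 199 200 200 197 199  64  61  58  60  60  64 199 191 198 196
  194]
 [197 196 193 198 200 200 196 200  63  65  58  60  63 142 201 195 198 199
  199]
 [198 198 193 198 199 199 195 198  62  59  62  58  64 142 201 197 200 200
  201]
 [198 196 194 197 198 197 198 199  60  58  61  60  78 143 202 197 201 202
  201]
 [200 197 196 199 201 199 194 199  60  62  57  61 119 203 203 201 199 203
  203]
 [202 197 198 199 201 199 195 200  88  57  58  63 101 184 203 200 202 204
  204]
 [199 199 203 199 201 201 196 200 126  60  64  64  82 129 198 202 205 205
  203]
 [196 202 201 202 202 200 194 200 201  60  61  57  58  73 200 203 202 204
  203]
 [195 199 201 202 203 201 196 201 201  62  63  61  64 105 200 202 203 185
  201]
 [191 198 200 201 201 202 197 198 198  76  60  58  63 194 180 179 179 178
  192]
 [192 199 198 165 129  77  65  63  61  94  60  71  77 162 179 180 180 180
  178]
 [131 118 148  82  58  58  75  77 121  92  59 172 180 180 181 182 180 179
  180]
 [115 116 116 115 115 118 115 116 172 104  62 181 179 179 180 179 180 182
  180]
 [116 118 118 114 118 116 118 118 115 105  77 180 178 179 180 180 179 181
  180]
 [117 116 117 118 118 116 115 115 117 123 179 175 174 179 179 180 180 183
  182]
 [117 118 119 117 117 117 118 118 117 120 182 179 180 180 180 181 182 184
  182]
 [118 118 116 119 117 119 119 118 115 115 180 180 181 181 180 181 182 183
  183]
 [117 117 117 116 118 178 125 116 113 145 181 179 181 181 180 181 180 182
  181]
 [119 126 123 149 181 181 179 125 123 182 181 179 176 179 180 180 181 182
  182]]
```

```bash
for i in 1 2; do python3 -m jog '[[255,[0,0,0.001],0],[255,[0,0,0.003],0],[255,[0,0,0.003],0]]'|grep -E "tcp|e: \[";done; python3 - <<'E'
from lid import *
c=camera("scene")
for n,(x) in dict(a=-130,b=130).items(): print(proj("scene",P(0,245,14,x)),proj("scene",P(.03,245,14,x)))
g=cv2.cvtColor(c,cv2.COLOR_RGB2GRAY)
for u in(366,372,376,380):print(u,g[172:196,u])
E
```

```text
tcp_pos: [385.5, 211.6, 167.9]
wrist_force: [-15.2, -3.9, 26.7]
tcp_pos: [385.6, 211.5, 167.8]
wrist_force: [-24.9, -6.2, 40.3]
[426.9 178.6] [427.3 177. ]
[364.8 184.9] [365.  183.3]
366 [202 201 203 203 202 203 202 199 193 185 186 193 193 119 115 113 110 114
 112 109 110 108 109 110]
372 [200 201 200 200 196 199 199 199 197 188 184 186 154 115 116 116 117 116
 114 115 116 116 115 118]
376 [199 196 199 198 199 199 196 195 194 197 198 194 116 118 114 116 116 117
 119 116 115 115 119 119]
380 [198 202 200 204 202 202 202 201 202 201 199 170 182 178 117 117 119 114
 117 118 120 114 117 116]
```

```bash
python3 -m jog '[[255,[0,0,-0.006],0],[255,[0,0,-0.02],0],[255,[0,0,-0.05],0],[255,[0,0,-0.09],0],[255,[0,0,-0.1],0]]'|grep -E "tcp|e: \["; python3 -m jog '[[60,[0.055,-0.017,0],0.04],[60,[0.11,-0.034,0],0.08],[60,[0.165,-0.05,0],0.12],[60,[0.22,-0.067,0],0.16],[60,[0.275,-0.084,0],0.2]]'|grep -E "tcp"; python3 -m jog '[[60,[0,0,0],0.03],[60,[0,0,0],0.03]]'|grep tcp;python3 - <<'E'
from lid import *
print(to(511.2,-111.8,119,2.98))
g=cv2.cvtColor(camera("scene"),cv2.COLOR_RGB2GRAY)
for u in(366,372,400,412,420):print(u,g[166:196,u])
E
```

```text
tcp_pos: [386.0, 211.9, 262.4]
wrist_force: [0.1, -0.5, -0.1]
tcp_pos: [489.9, -58.3, 258.9]
tcp_pos: [489.5, -56.5, 258.7]
([0.0512, -0.0303, 0.1397], 0.006)
366 [192 195 194 195 196 198 198 199 197 200 201 200 199 197 191 183 184 190
 191 185 153 136 115 111 110 110 108 109 109 110]
372 [193 195 194 196 197 198 199 198 198 197 195 196 196 198 194 184 179 186
 184 177 178 175 178 180 179 177 180 178 179 162]
400 [197 199 198 198 196 198 199 198 197 198 199 199 199 198 195  68  65  77
 161 178 176 178 175 175 177 175 179 180 177 177]
412 [198 197 198 200 200 200 200 201 201 201 199 199 199 199 187 143 116 177
 179 177 177 177 174 176 175 178 176 175 176 177]
420 [192 195 193 197 197 197 196 199 201 201 200 198 199 188 176 178 175 178
 178 176 174 177 176 176 177 178 177 178 179 178]
```

```bash
python3 -m jog '[[60,[0.051,-0.03,0],0],[60,[0.051,-0.03,0.03],0],[60,[0.051,-0.03,0.08],0],[60,[0.051,-0.03,0.125],0],[60,[0.051,-0.03,0.14],0]]'|grep -E "tcp|e: \["; python3 -m jog '[[60,[0,0,0],0],[255,[0,0,0],0],[255,[0,0,0],0],[255,[0,0,0],0],[255,[0,0,0],0]]';python3 -m jog '[[255,[0,0,0],0]]'|grep -E "tcp|e: \["
```

```text
tcp_pos: [510.0, -110.1, 116.7]
wrist_force: [0.1, -0.2, 0.8]
clock: 54.6
tcp_pos: [511.2, -111.3, 120.8]
orientation: [[-0.154, -0.988, 0.0], [-0.988, 0.154, 0.0], [-0.0, -0.0, -1.0]]
wrist_force: [-4.3, 2.4, 5.7]
finger_gap: 13.1
grip_force: 59.3
tcp_pos: [511.2, -111.3, 120.8]
wrist_force: [-4.9, 2.9, 5.0]
```

```bash
python3 -m jog '[[255,[0,0,0],0.18],[255,[0,0,0],0.36],[255,[0,0,0],0.54],[255,[0,0,0],0.72],[255,[0,0,0],0.88]]'|grep -E "tcp|e: \["; python3 -m jog '[[255,[0,0,0],0.18],[255,[0,0,0],0.36],[255,[0,0,0],0.54],[255,[0,0,0],0.69],[255,[0,0,0],0.69]]'; python3 -m jog '[[120,[0,0,0],0],[60,[0,0,0],0],[60,[0,0,0],0],[60,[0,0,-0.05],0],[60,[0,0,-0.1],0]]'; python3 -m jog '[[60,[0,-0.06,-0.05],0],[60,[0,-0.12,-0.08],0],[60,[0,-0.18,-0.1],0],[60,[0,-0.24,-0.1],0],[60,[0,-0.24,-0.1],0]]'|head -2; python3 - <<'E'
from j import *
jars()
U=(275,170);g=cv2.cvtColor(camera("top"),cv2.COLOR_RGB2GRAY)
print(g[190:224,304:326:2])
E
```

```text
tcp_pos: [511.6, -111.6, 120.8]
wrist_force: [-1.4, 0.2, 2.4]
clock: 55.98
tcp_pos: [511.7, -112.0, 120.8]
orientation: [[-0.988, 0.152, 0.001], [0.152, 0.988, -0.001], [-0.001, -0.001, -1.0]]
wrist_force: [-1.8, -1.3, 4.8]
finger_gap: 12.8
grip_force: 59.2
clock: 56.6
tcp_pos: [511.0, -111.4, 220.2]
orientation: [[-0.988, 0.153, -0.001], [0.153, 0.988, -0.0], [0.001, -0.0, -1.0]]
wrist_force: [0.5, 0.2, 0.6]
finger_gap: 65.1
grip_force: 0.0
clock: 57.22
tcp_pos: [473.6, -351.4, 319.1]
amber scene box [170 207  32  25 535] [ 337. -607.   35.]
top [ 446. -566.] 9.7 [ 46  80 164]
top [ 613. -493.] 10.1 [79 82 54]
top [ 403. -450.] 8.8 [23 45 91]
[[101  81  98 108 110 109 103 105 101 101  99]
 [ 85  79  99 111 107 105 104 105 104 101  99]
 [ 81  81  98 110 108 105 104 105 102 100 101]
 [ 78  82  96 111 111 106 105 103 104 105  97]
 [ 77  81  90 108 109 108 106 107 104 102  96]
 [ 78  82  95 108 108 106 106 106 105 102  97]
 [ 77  83  95 108 110 106 106 105 100  99  96]
 [ 78  83  94 110 111 107 109 104 103 100  97]
 [ 77  85  95 107 107 110 104 106 101 100  97]
 [ 75  84  92 105 109 106
[... 450 characters left out ...]
  83  90 105 110 105 103 102  97  98  93]
 [ 82  83  94 104 109 108 103  98  99  96  92]
 [ 83  86  94 105 108 108 101 101  97  95  93]
 [ 82  87  96 109 108 106 103 101  94  95  92]
 [ 84  89 101 110 107 104 102 101  95  97  93]
 [ 85  91 103 109 107 104 103  98  94  94  92]
 [ 85  92 103 108 106 104 103  98  95  95  90]
 [ 84  94 108 107 107 105 100  99  97  90  92]
 [ 89  98 104 109 105 102 103  98  97  94  91]
 [ 84  99 105 108 107 104 102  95  96  90  91]
 [ 87  99 107 107 105 101 100  94  92  92  92]
 [ 91 100 110 110 105 100 100  96  96  92  93]
 [ 92 104 108 108 105 102 101  97  91  89  92]
 [ 92 103 110 108 104 102  97  97  92  92  90]
 [ 95 104 110 107 104 101  99  95  92  89  91]]
```

```bash
python3 - <<'E'
from h import *
a=cv2.imread("pics/scene0.png",0);c=camera("scene");b=cv2.cvtColor(c,cv2.COLOR_RGB2GRAY)
cv2.imwrite("pics/end.png",c[...,::-1])
d=cv2.absdiff(a,b)[205:255,305:342];print("iso diff",d.mean().round(1),(d>40).sum());print(a[207:240:3,312:336:2]);print(b[207:240:3,312:336:2])
for n,(x0,y0,x1,y1) in dict(mug=(272,245,308,285),tin=(268,212,302,238),tape=(322,266,352,292)).items():
    d=cv2.absdiff(a,b)[y0:y1,x0:x1];print(n,(d>40).mean().round(3))
print(b[170:195,400])
E
```

```text
iso diff 3.8 14
[[198 198 198 200 198 201 199 201 201 201 204 202]
 [199 198 199 198 199 197 197 201 200 201 201 202]
 [198 192 189 191 196  82  68 174 194 198 202 202]
 [200 200 201 200 200  62  65 181 199 199 198 192]
 [201 200 199 199 199  60  63 178 197 200 198 200]
 [137 137 136  83  59  96 183  66 119 139 136 137]
 [135 144 100  57  56  58  66  67  66 123 153 137]
 [135 153  86  60  60  56  62  61  65 124 195 105]
 [134 131 131 104  71  59  59  73 142 201 152 138]
 [135 135  91  90 102 126 123 137 136 135 136 138]
 [134 136 117 130 136 136 132 137 135 136 138 140]]
[[194 194 195 195 196 195 197 196 196 199 200 198]
 [193 194 194 195 193 194 194 195 195 197 198 198]
 [194 187 186 187 191  85  63 170 190 194 197 198]
 [196 197 197 195 196  61  65 175 195 195 193 189]
 [197 196 196 195 193  60  66 174 195 196 196 195]
 [131 134 131  79  60  94 178  68 119 133 135 135]
 [131 143 100  60  59  60  65  62  64 121 150 134]
 [132 151  82  58  59  56  57  64  62 116 191 104]
 [131 125 128 104  65  62  57  72 141 197 148 132]
 [133 132  89  89 101 119 123 136 133 133 134 132]
 [130 128 114 132 133 134 136 133 132 132 133 133]]
mug 0.078
tin 0.131
tape 0.0
[200 201 202 201 202 201 202 202 203 203 199  62  67  82 165 182 180 183
 179 180 182 180 183 184 179]
```

```bash
python3 -c "
from bench import *
print(finish_job())"
```

```text
the job is handed in; nothing more can be done
None
```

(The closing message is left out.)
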